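# Sample tubes from the warm block to the cool block, order kept

## Task

The warming time is over: move the four closed sample tubes from the block where they stand into the empty block beside it. The tubes carry no marks, so keep their places in the row: each goes into the well straight across from the one it stood in, lowered in rather than dropped, upright and fully home, and is let go. The dial thermometer stays standing in its well, so the well across from it stays empty; leave the bottle, beaker and tip box alone and do not tip a tube over.

Things in the scene. Friction and masses are not known exactly. Their poses are not given: they have to be found in the camera images.
- tube_ribbed: Closed sample tube, 35 to 85 g, 28 mm body, conical foot (tip 10 mm across, full width 16 mm up). Origin at the foot's tip, z up the tube. Starts standing in a well of block_from, tip on the well floor. Up from the origin: ribbed grey screw cap, 34 mm across, from 97 mm to the top at 113 mm. Grip the cap about 102 mm up.
- tube_stopper: Closed sample tube, 35 to 85 g, 28 mm body, conical foot (tip 10 mm across, full width 16 mm up). Origin at the foot's tip, z up the tube. Starts standing in a well of block_from, tip on the well floor. Up from the origin: amber glass to 94 mm (29 mm rim), then a black rubber stopper, 22 to 26 mm across, to 110 mm. Grip the glass about 86 mm up.
- tube_sleeve: Closed sample tube, 35 to 85 g, 28 mm body, conical foot (tip 10 mm across, full width 16 mm up). Origin at the foot's tip, z up the tube. Starts standing in a well of block_from, tip on the well floor. Up from the origin: smooth metal slip-on cap, 31 mm across, from 82 to 115 mm, domed to 120 mm. Grip the cap about 100 mm up.
- tube_narrow: Closed sample tube, 35 to 85 g, 28 mm body, conical foot (tip 10 mm across, full width 16 mm up). Origin at the foot's tip, z up the tube. Starts standing in a well of block_from, tip on the well floor. Up from the origin: white body to 84 mm, shoulder and neck, narrow black cap, 22 mm across, from 96 mm to the top at 127 mm. Grip the cap about 110 mm up.
- thermometer: Dial thermometer standing loose in one well of block_from, to be left there: brass sleeve 28 mm across and 60 mm tall, 8 mm stem, and on top a round white dial, 34 mm across, facing up, 106 mm above its origin. Origin at the centre of its underside.
- block_from: Fixed aluminium block in one bay of a white unit, holding the tubes and thermometer in any order. 100 (x) x 304 (y) x 70 mm; origin at the centre of its underside, 30 mm above the bench; x away from the unit's control strip, y along the row. Five round wells, 31 mm wide, 55 mm deep, at x = 0, y = -120, -60, 0, 60, 120 mm; mouths 70 mm and floors 15 mm above the origin.
- block_to: The empty aluminium block in the unit's other bay, with the same sizes and axes as block_from: parallel, level, well opposite well, rows 120 mm apart; it may be the nearer or the farther one. The unit's white housing ends 12 mm below the block tops, reaches 23 mm past the block ends and, on the robot's side, 206 mm from the middle between the blocks.
- lab_bottle: bystander: small lab bottle with a screw cap, 56 mm across, 105 mm tall, standing on the bench to the left of the unit. Origin at the centre of its underside.
- beaker: bystander: empty beaker, 68 mm across, 95 mm tall, standing on the bench to the right of the unit. Origin at the centre of its underside.
- tip_box: bystander: closed box of pipette tips, 122 x 82 mm, 65 mm tall, on the bench to the right of the unit. Origin at the centre of its underside.
Mind the look-alikes: they are no part of the job. What is shaped like the tube_narrow but green is not meant.

How it is judged:
At the end, for the whole second after the job is handed in: All four tubes are released and at rest in block_to, each straight across from its starting well (moved at most 127 mm), within 12 mm of the row line, at most 9 mm off the well floor, within 10 degrees of upright; the thermometer too stands upright, within 12 mm of its start (x of tube_ribbed in the frame of block_to between -0.012 and 0.012 m and z of each of tube_ribbed, tube_stopper, tube_sleeve, tube_narrow in the frame of block_to below 0.024 m and distance of each of tube_ribbed, tube_stopper, tube_sleeve, tube_narrow from where it was at the start of the episode below 0.127 m and angle between each of tube_ribbed, tube_stopper, tube_sleeve, tube_narrow, thermometer's own z axis and vertical below 0.17 rad and linear speed of each of tube_ribbed, tube_stopper, tube_sleeve, tube_narrow, thermometer below 0.02 m/s and x of tube_stopper in the frame of block_to between -0.012 and 0.012 m and x of tube_sleeve in the frame of block_to between -0.012 and 0.012 m and x of tube_narrow in the frame of block_to between -0.012 and 0.012 m and distance of thermometer from where it was at the start of the episode below 0.012 m); the robot touches nothing.
It fails at once if a tube is tipped over (more than about 45 degrees) (angle between any of tube_ribbed, tube_stopper, tube_sleeve, tube_narrow's own z axis and vertical above 0.8 rad).
It fails at once if a tube is dropped (falls unheld by more than about 25 mm) ((linear speed of tube_ribbed above 0.7 m/s and contact force between tube_ribbed and the fingers below 0.05 N) or (linear speed of tube_stopper above 0.7 m/s and contact force between tube_stopper and the fingers below 0.05 N) or (linear speed of tube_sleeve above 0.7 m/s and contact force between tube_sleeve and the fingers below 0.05 N) or (linear speed of tube_narrow above 0.7 m/s and contact force between tube_narrow and the fingers below 0.05 N)).
It fails at once if the thermometer is lifted out of its well or bent over (distance of thermometer from where it was at the start of the episode above 0.03 m or angle between thermometer's own z axis and vertical above 0.4 rad).
It fails at once if a bystander (bottle, beaker, tip box) is pushed by more than 25 mm (distance of any of lab_bottle, beaker, tip_box from where it was at the start of the episode above 0.025 m).
It also fails if it takes over 90 s, if anything falls off the work surface, if the arm or the gripper's body presses on something with over 40 N, if the wrist force passes 120 N, or if a joint passes its speed limit or range.

## Robot

A 6-joint arm with a two-finger parallel gripper is mounted at the origin on the work surface. World frame = base frame: x ahead of the robot, y to its left, z up, the work surface at z = 0. Lengths are in m, angles in rad, forces in N, time in s.
With the tool pointing down it reaches from about 0.375 to 0.975 m from the base axis. Payload 3.8 kg.
Tool frame: the origin (TCP) lies at the very end of the fingers, on their centre line; the grasp point (between the pads) lies 19 mm behind it; z points along the fingers, x is the direction in which the jaws open and shut, and the axes are right-handed (so a half turn about z gives the same grasp; the last joint's range is limited). The gripper opens to 85 mm and grips with 20 to 120 N. Pads are 22 mm wide; open, the fingers measure 114 mm over their backs; the gripper's body (76 mm by 85 mm) begins 54 mm behind the grasp point. The pads swing forward as they close: fully open they stand 13 mm farther back than shut.
Start: joints at [-1.249, 0.264, 1.604, -0, 1.274, -0.037], TCP at [0.237, -0.632, 0.231] pointing down, gripper open.
Joint ranges: [-2.63, 2.63], [-0.94, 2.18], [0.31, 2.57], [-1.31, 4.45], [0, 2.66], [-2.55, 2.55]. Speed limits (rad/s): [2.57, 2.57, 3.14, 3.14, 3.14, 3.14].

## Interface

Orientations are given as a rotation vector (axis times angle).
In Python, from workcell import bot gives the robot as it stands.
- The arm moves only by the tool carry_out, never from a script. Its argument "deltas" is a list of rows, each an object with "delta_pos": the shift along the tool's x, y, z in m, a list of three; "dr": the turn, a rotation vector about the tool's x, y, z in rad, a list of three. A call has 1 to 10 rows; each row shifts and turns the commanded pose from where the row before left it, along the tool's axes as they then stand; what a row does not reach is not made up. A row lasts 1/8 s, in which the tool goes at most 62.5 mm and 10.7 degrees, less where a joint would pass 70% of its speed; a pose out of reach is approached as far as the arm can. A call is refused whole if a number of a shift passes 0.0625 or a number of a turn 0.188, either way. A call with a gripper value outside its range is refused whole. "grip" is the opening, from 0 (shut) to 1 (fully open), set as the call begins (left out, the last holds). The fingers move at their own pace and stop on an object; "force" is the grip in N (left out, the last holds). Time passes only in rows, so rows that do not move let the fingers close. It gives the time, the measured TCP pose, the force and the opening at its end, in the units of the state.
- bot.read_state(): the state, without advancing time (a new reading comes with each control period).
- bot.read_camera(name): name is "scene" or "top" or "wrist"; returns a dict with "frame" (480x640x3 uint8, red, green, blue), "K" (3x3 intrinsics, pixels), "xyz" and "attitude" of the camera in the world; the wrist camera has in their place "hand_eye" (4x4, takes a point from camera to tool coordinates, whose origin is the TCP and whose axes are the tool frame's). Camera axes: x right, y down, z forward; pixel columns grow to the right and rows downward; lengths in m; the calibration is good to about 2 mm. A picture is of the moment at which its call begins: read the wrist's pose just before it. There is no depth.
- bot.finish_job(): hands the job in, once; it reports no verdict.
The state is a dict: "time": time; "q": joint angles; "joint_vel": joint speeds; "joint_torque": joint torques, N m; "tool_pos": TCP position; "tcp_rot": TCP orientation; "wrist_force": force on the tool from outside, world axes, zero at the start; "torque": the same for the moment, N m; "width": opening from 0.0 (shut) to 1.0 (fully open).
Only numpy, scipy, OpenCV 4.12 (cv2) and the standard library are available. Lean on these libraries where they do the work, as an engineer would, in place of code of your own. Each camera call takes 0.05 s, during which the arm holds its last target.

## Working session

There is one attempt and no reset: what is moved stays moved. The work goes in short steps, Python scripts to look and compute and a tool call to move; the robot and the scene stay as the last step left them, time stands still between calls to the robot, and variables do not carry over. Pictures are saved under pics/ and viewed, and the job is handed in when it is done.

Besides the shell and the picture viewer there is one more tool, called after "Call:" by a JSON object that holds its "name" and its "arguments", one argument or row to a line. carry_out: Moves the arm, as the interface text tells. Its arguments: {"type":"object","properties":{"deltas":{"type":"array"},"grip":{"type":"number"},"force":{"type":"number"}},"required":["deltas"]}

```bash
mkdir -p pics; ls; python3 - <<'E'
from workcell import bot
import cv2,numpy as np
s=bot.read_state();print(s)
for n in ["scene","top","wrist"]:
    c=bot.read_camera(n);cv2.imwrite(f"pics/{n}0.png",c["frame"][:,:,::-1]);print(n,{k:np.round(v,4).tolist() for k,v in c.items() if k!="frame"})
    np.savez(f"{n}0.npz",**c)
E
```

```text
pics
{'time': 0.0, 'q': array([-1.24891232e+00,  2.64800050e-01,  1.60537491e+00, -1.90220315e-06,
        1.27369080e+00, -3.68960385e-02]), 'joint_vel': array([ 6.69724577e-04,  2.29047576e-05, -1.79106947e-03,  1.29494010e-03,
        9.66401576e-04,  9.19430487e-04]), 'joint_torque': array([ 1.94292275e-03, -5.15111518e+01, -3.67313755e+01,  2.41291309e-04,
        1.28470862e-02, -1.79874411e-05]), 'tool_pos': array([ 0.23678358, -0.63132765,  0.22992993]), 'tcp_rot': array([-2.58104439,  1.78864599,  0.00285822]), 'wrist_force': array([0.37683724, 0.72896199, 0.48951689]), 'torque': array([ 0.03225681,  0.02022765, -0.0437594 ]), 'width': 0.9993571088796537}
scene {'K': [[493.9097, 0.0, 320.0875], [0.0, 493.9097, 230.903], [0.0, 0.0, 1.0]], 'xyz': [1.3272, -0.5515, 0.7598], 'attitude': [-1.9989, -1.0352, 0.5411]}
top {'K': [[435.2332, 0.0, 312.4789], [0.0, 435.2332, 231.8998], [0.0, 0.0, 1.0]], 'xyz': [0.4376, -0.0151, 1.3897], 'attitude': [-2.2118, 2.1668, -0.0211]}
wrist {'K': [[353.4899, 0.0, 320.4759], [0.0, 353.4899, 241.8105], [0.0, 0.0, 1.0]], 'hand_eye': [[1.0, 0.0005, 0.0005, 0.0], [-0.0006, 0.9566, 0.2915, -0.0741], [-0.0004, -0.2915, 0.9566, -0.1435], [0.0, 0.0, 0.0, 1.0]]}
```

View pics/scene0.png

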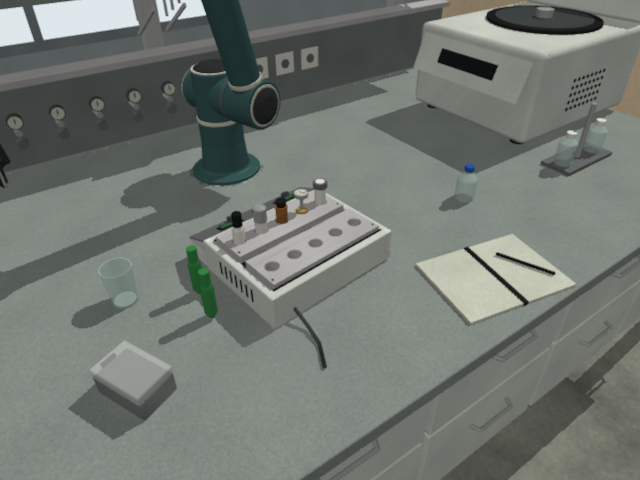

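View pics/top0.png

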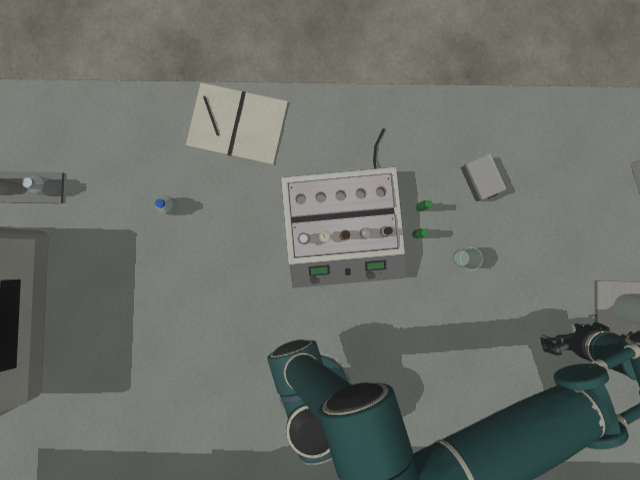

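View pics/wrist0.png

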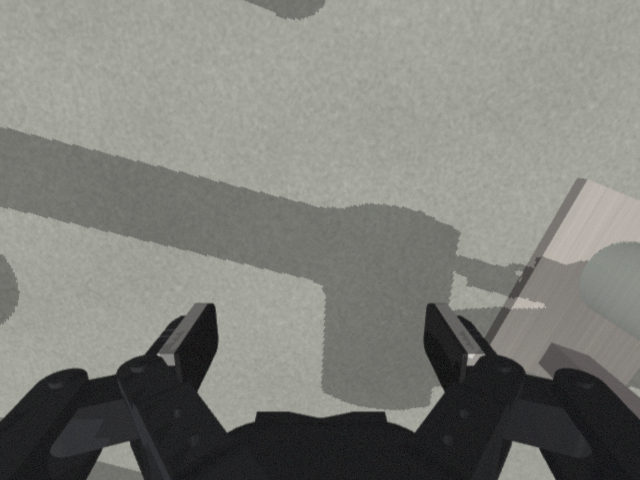

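```bash
cat > h.py <<'E'
from workcell import bot
import cv2,numpy as np
from scipy.spatial.transform import Rotation as R
def camT(c,s=None):
    if "hand_eye" in c:
        T=np.eye(4);T[:3,:3]=R.from_rotvec(s["tcp_rot"]).as_matrix();T[:3,3]=s["tool_pos"]
        return T@c["hand_eye"]
    T=np.eye(4);T[:3,:3]=R.from_rotvec(c["attitude"]).as_matrix();T[:3,3]=c["xyz"];return T
def ray(K,T,u,v):
    d=T[:3,:3]@np.array([(u-K[0,2])/K[0,0],(v-K[1,2])/K[1,1],1]);return T[:3,3],d/np.linalg.norm(d)
def plane(K,T,u,v,z):
    o,d=ray(K,T,u,v);return o+d*(z-o[2])/d[2]
def tri(rays):
    A=np.zeros((3,3));b=np.zeros(3)
    for o,d in rays:
        P=np.eye(3)-np.outer(d,d);A+=P;b+=P@o
    p=np.linalg.solve(A,b);return p,[np.linalg.norm((np.eye(3)-np.outer(d,d))@(p-o)) for o,d in rays]
def proj(K,T,p):
    q=T[:3,:3].T@(np.asarray(p)-T[:3,3]);return (K@q/q[2])[:2]
E
python3 - <<'E'
from h import *
t=np.load("top0.npz");s=np.load("scene0.npz")
a=cv2.resize(t["frame"][160:295,270:440][:,:,::-1],None,fx=4.5,fy=4.4,interpolation=2);cv2.imwrite("pics/t1.png",a)
b=cv2.resize(s["frame"][165:325,180:400][:,:,::-1],None,fx=3.6,fy=3.6,interpolation=2);cv2.imwrite("pics/s1.png",b)
E
```

```text
(no output)
```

View pics/t1.png

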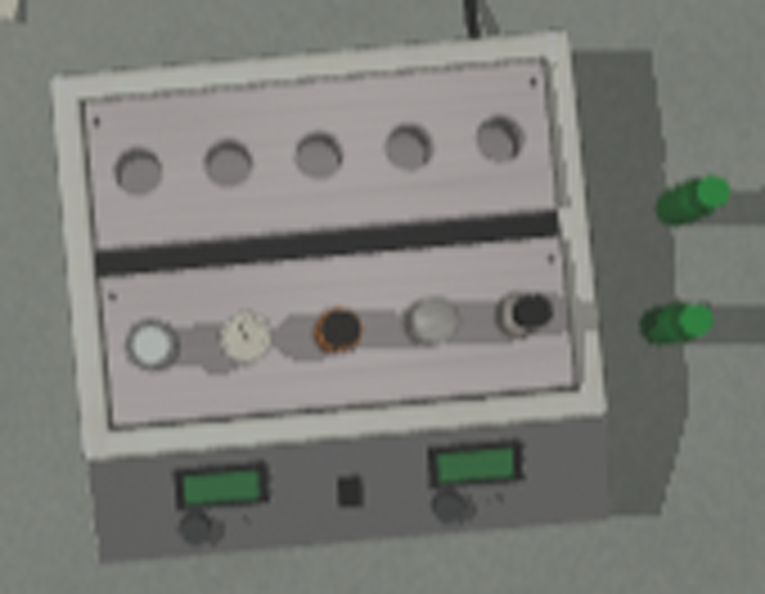

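View pics/s1.png

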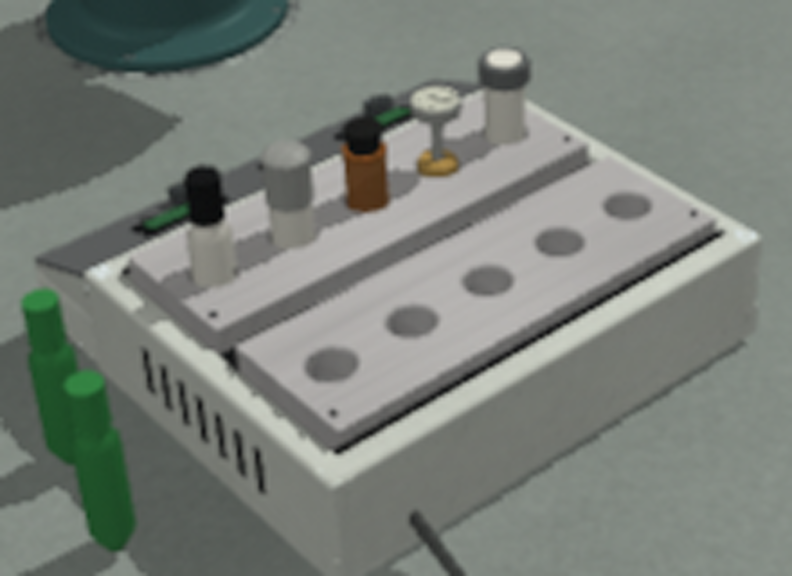

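```bash
python3 - <<'E'
from h import *
out={}
for n,(x0,y0,x1,y1) in {"top":(290,180,395,210),"scene":(250,210,385,285)}.items():
    c=np.load(n+"0.npz");f=c["frame"];g=cv2.cvtColor(f,cv2.COLOR_RGB2GRAY)
    sub=cv2.resize(g[y0:y1,x0:x1],None,fx=8,fy=8,interpolation=cv2.INTER_CUBIC)
    m=(sub<(150 if n=="top" else 140)).astype(np.uint8)
    cs,_=cv2.findContours(m,cv2.RETR_EXTERNAL,cv2.CHAIN_APPROX_NONE)
    T=camT(c);K=c["K"];L=[]
    for k in cs:
        a=cv2.contourArea(k)/64
        if 25<a<200:
            e=cv2.fitEllipse(k);u=(e[0][0]+.5)/8-.5+x0;v=(e[0][1]+.5)/8-.5+y0
            L.append((u,v));print(n,np.round([u,v,a,e[1][0]/8,e[1][1]/8],1),np.round(plane(K,T,u,v,.1),4))
    out[n]=sorted(L,key=lambda p:p[0],reverse=(n=="scene"))
t=np.load("top0.npz");s=np.load("scene0.npz")
if len(out["top"])==5==len(out["scene"]):
    for a,b in zip(out["top"],out["scene"]):
        print(tri([ray(t["K"],camT(t),*a),ray(s["K"],camT(s),*b)]))
print(cv2.cvtColor(np.load("top0.npz")["frame"],cv2.COLOR_RGB2GRAY)[196,290:395])
E
```

```text
top [300.2 198.4 111.4  11.6  12.3] [0.5901 0.053  0.1   ]
top [320.2 196.5 111.6  11.8  12.1] [ 0.5967 -0.0066  0.1   ]
top [340.4 194.8 106.7  11.5  11.8] [ 0.603  -0.0663  0.1   ]
top [360.5 192.9 107.5  11.5  11.9] [ 0.6097 -0.126   0.1   ]
top [380.8 191.  112.1  11.7  12.3] [ 0.6164 -0.1859  0.1   ]
top [401.5 212.6 141.7  24.9  31.2] [ 0.5533 -0.248   0.1   ]
top [305.  181.3  72.8   2.6  42.4] [0.6415 0.0397 0.1   ]
scene [271.6 266.  113.9   9.6  15.2] [ 0.6187 -0.187   0.1   ]
scene [293.9 253.9  99.2   8.7  14.5] [ 0.6118 -0.1275  0.1   ]
scene [315.  242.6  90.7   8.2  14.1] [ 0.6053 -0.0681  0.1   ]
scene [334.9 231.9  85.    7.9  13.8] [ 0.5984 -0.0086  0.1   ]
scene [353.7 221.8  78.1   7.4  13.5] [0.5919 0.0508 0.1   ]
[156 156 156 156 156 149 102  82  88  93 110 110 109 105  88 135 154 155
 156 155 156 156 155 156 156 118  88 112 119 119 120 120 120 120 110  93
 145 157 157 157 157 157 158 158 158 136 122 122 122 123 123 123 123 123
 122  81 148 159 159 159 160 159 159 160 159 159 138 120 122 122 121 122
 121 120  89 129 157 159 158 158 158 158 157 157 156 156 156 152 141 138
 124 126 132 130 141 153 154 154 154 154 154 154 132 109 130]
```

Call:
{"name": "carry_out", "arguments": {
  "deltas": [
    {"delta_pos": [0,0,-0.01],"dr": [0,0,-0.165]},
    {"delta_pos": [0,0,-0.01],"dr": [0,0,-0.165]},
    {"delta_pos": [0,0,-0.01],"dr": [0,0,-0.165]},
    {"delta_pos": [0,0,-0.01],"dr": [0,0,-0.165]},
    {"delta_pos": [0,0,-0.01],"dr": [0,0,-0.165]},
    {"delta_pos": [0,0,-0.01],"dr": [0,0,-0.165]},
    {"delta_pos": [0,0,-0.01],"dr": [0,0,-0.165]},
    {"delta_pos": [0,0,-0.01],"dr": [0,0,-0.165]},
    {"delta_pos": [0,0,0],"dr": [0,0,0]}
  ]
}}

```text
time: 1.27
tool_pos: [0.2371, -0.6324, 0.312]
tcp_rot: [3.136, 0.167, 0.001]
wrist_force: [-0.9, 0.0, 0.7]
width: 0.999
```

```bash
cat >> h.py <<'E'
def togo(x,y,z=None,yaw=0.1105):
    "shift in tool axes (and remaining turns) to reach TCP x,y,z"
    s=bot.read_state();M=R.from_rotvec(s["tcp_rot"]).as_matrix();p=s["tool_pos"]
    d=M.T@(np.array([x,y,p[2] if z is None else z])-p)
    G=np.array([[np.cos(yaw),np.sin(yaw),0],[np.sin(yaw),-np.cos(yaw),0],[0,0,-1]]).T
    print("t",round(s["time"],2),"pos",p.round(4),"shift",d.round(4),"turn",R.from_matrix(M.T@G).as_rotvec().round(4),"w",round(s["width"],3),"F",s["wrist_force"].round(1))
E
python3 -c "
from h import *
togo(.54,-.07,.31)"
```

```text
t 1.27 pos [ 0.2371 -0.6324  0.312 ] shift [ 0.3608 -0.5271  0.0014] turn [ 0.0013 -0.0002 -0.0043] w 0.999 F [-0.9  0.   0.7]
```

Call:
{"name": "carry_out", "arguments": {
  "deltas": [
    {"delta_pos": [0.033,-0.043,0]},
    {"delta_pos": [0.033,-0.043,0]},
    {"delta_pos": [0.033,-0.043,0]},
    {"delta_pos": [0.033,-0.043,0]},
    {"delta_pos": [0.033,-0.043,0]},
    {"delta_pos": [0.033,-0.043,0]},
    {"delta_pos": [0.033,-0.043,0]},
    {"delta_pos": [0.033,-0.043,0]},
    {"delta_pos": [0.033,-0.043,0]},
    {"delta_pos": [0.033,-0.043,0]}
  ]
}}

```text
$.deltas[0]: bad value
```

Call:
{"name": "carry_out", "arguments": {
  "deltas": [
    {"delta_pos": [0,0,0]},
    {"delta_pos": [0,0,0]}
  ]
}}

```text
$.deltas[0]: bad value
```

```bash
cat >> h.py <<'E'
def snap(name,cam="wrist"):
    s=bot.read_state();c=bot.read_camera(cam);T=camT(c,s)
    np.savez(name+".npz",frame=c["frame"],K=c["K"],T=T);cv2.imwrite(f"pics/{name}.png",c["frame"][:,:,::-1])
    print(name,s["time"],s["tool_pos"].round(4));return c["frame"],c["K"],T
E
python3 -c "
from h import *
snap('w1')"
```

```text
w1 1.275 [ 0.2371 -0.6324  0.312 ]
```

View pics/w1.png

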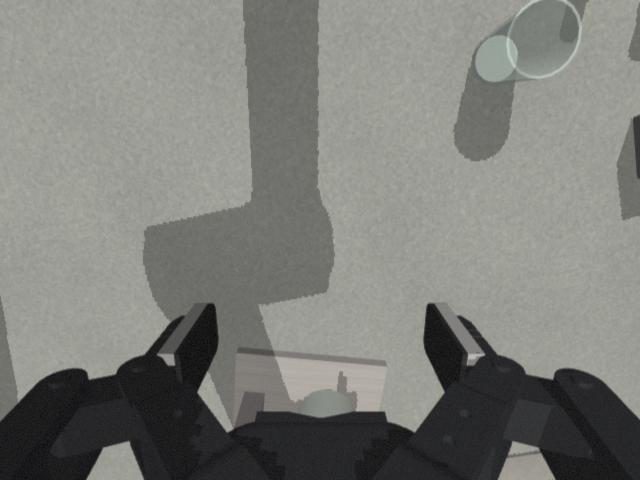

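The rows need both fields (the picture is still of the bare bench, beaker at about (540,40)). I'll repeat the move with "dr".

Call:
{"name": "carry_out", "arguments": {
  "deltas": [
    {"delta_pos": [0.033,-0.043,0],"dr": [0,0,0]},
    {"delta_pos": [0.033,-0.043,0],"dr": [0,0,0]},
    {"delta_pos": [0.033,-0.043,0],"dr": [0,0,0]},
    {"delta_pos": [0.033,-0.043,0],"dr": [0,0,0]},
    {"delta_pos": [0.033,-0.043,0],"dr": [0,0,0]},
    {"delta_pos": [0.033,-0.043,0],"dr": [0,0,0]},
    {"delta_pos": [0.033,-0.043,0],"dr": [0,0,0]},
    {"delta_pos": [0.033,-0.043,0],"dr": [0,0,0]},
    {"delta_pos": [0.033,-0.043,0],"dr": [0,0,0]},
    {"delta_pos": [0.033,-0.043,0],"dr": [0,0,0]}
  ]
}}

```text
time: 2.58
tool_pos: [0.5191, -0.1672, 0.3105]
tcp_rot: [-3.137, -0.165, 0.001]
wrist_force: [1.5, -0.1, 0.7]
width: 1.0
```

Call:
{"name": "carry_out", "arguments": {
  "deltas": [
    {"delta_pos": [0,0,0],"dr": [0,0,0]},
    {"delta_pos": [0,0,0],"dr": [0,0,0]}
  ]
}}

```text
time: 2.82
tool_pos: [0.5183, -0.1689, 0.3105]
tcp_rot: [3.137, 0.169, -0.002]
wrist_force: [-0.2, 0.6, 0.1]
width: 1.002
```

```bash
python3 -c "
from h import *
snap('w2')"
```

```text
w2 2.825 [ 0.5183 -0.1689  0.3105]
```

View pics/w2.png

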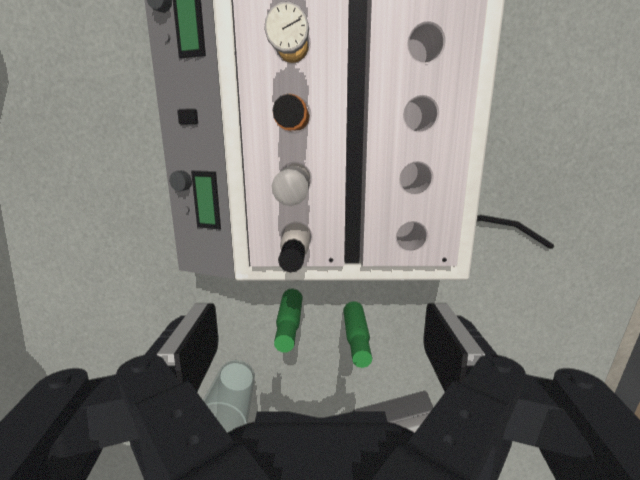

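The view shows the narrow black cap at (292,257), sleeve (291,186), stopper (290,112), thermometer dial (288,27), and far wells at (411,236), (416,178), (420,113), (425,41). The two green look-alikes stand outside the unit at (285,340) and (362,357). I'll take a second wrist view 100 mm further along the row.

Call:
{"name": "carry_out", "arguments": {
  "deltas": [
    {"delta_pos": [0,-0.05,0],"dr": [0,0,0]},
    {"delta_pos": [0,-0.05,0],"dr": [0,0,0]},
    {"delta_pos": [0,0,0],"dr": [0,0,0]},
    {"delta_pos": [0,0,0],"dr": [0,0,0]}
  ]
}}

```text
time: 3.38
tool_pos: [0.5078, -0.0709, 0.3114]
tcp_rot: [3.136, 0.167, 0.0]
wrist_force: [0.0, -0.5, 0.6]
width: 1.002
```

```bash
python3 -c "
from h import *
snap('w3')"
```

```text
w3 3.375 [ 0.5078 -0.0709  0.3114]
```

View pics/w3.png

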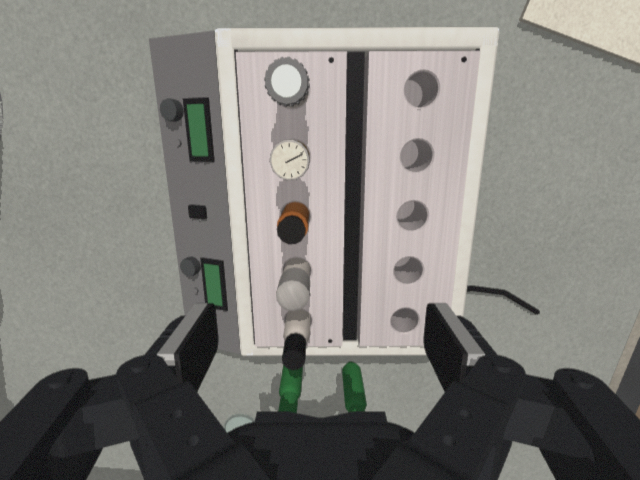

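```bash
python3 - <<'E'
from h import *
W={}
for n,box in {"w2":(385,15,460,262),"w3":(385,60,450,345)}.items():
    c=np.load(n+".npz");g=cv2.cvtColor(c["frame"],cv2.COLOR_RGB2GRAY);x0,y0,x1,y1=box
    sub=cv2.resize(g[y0:y1,x0:x1],None,fx=6,fy=6,interpolation=2)
    m=cv2.morphologyEx((sub<155).astype(np.uint8),cv2.MORPH_OPEN,np.ones((7,7)))
    cs,_=cv2.findContours(m,cv2.RETR_EXTERNAL,cv2.CHAIN_APPROX_NONE);L=[]
    for k in cs:
        a=cv2.contourArea(k)/36
        if 300<a<2000:
            e=cv2.fitEllipse(k);u=(e[0][0]+.5)/6-.5+x0;v=(e[0][1]+.5)/6-.5+y0
            if u<450: L.append((u,v));print(n,np.round([u,v,a,e[1][0]/6,e[1][1]/6],1),plane(c["K"],c["T"],u,v,.1).round(4))
    W[n]=sorted(L,key=lambda p:-p[1])
a=np.load("w2.npz");b=np.load("w3.npz");t=np.load("top0.npz");s=np.load("scene0.npz")
for p,q in zip(W["w2"],W["w3"]): 
    P,e=tri([ray(a["K"],a["T"],*p),ray(b["K"],b["T"],*q)]);print(P.round(4),np.round(e,4))
for n,(x0,x1) in {"w2":(220,360),"w3":(230,370)}.items():
    y0,y1=(60,290) if n=="w2" else (40,370)
    f=np.load(n+".npz")["frame"][y0:y1,x0:x1,::-1];z=2.4 if n=="w2" else 1.8
    cv2.imwrite(f"pics/{n}c.png",cv2.resize(f,None,fx=z,fy=z,interpolation=2))
E
```

```text
w2 [411.4 235.6 705.3  28.3  31.7] [ 0.6147 -0.1854  0.1   ]
w2 [415.7 177.3 812.1  30.7  33.6] [ 0.608  -0.1257  0.1   ]
w2 [420.5 112.9 954.6  33.   36.8] [ 0.6013 -0.066   0.1   ]
w2 [ 426.    41.4 1148.5   35.5   41.2] [ 0.5948 -0.0064  0.1   ]
w3 [404.4 319.3 557.5  24.3  29.2] [ 0.6147 -0.1854  0.1   ]
w3 [ 436.6  324.8 1056.7   29.1   50.2] [ 0.6522 -0.1883  0.1   ]
w3 [408.  269.5 633.5  26.5  30.4] [ 0.6081 -0.1258  0.1   ]
w3 [412.1 214.8 736.5  29.   32.3] [ 0.6015 -0.066   0.1   ]
w3 [416.5 154.6 874.3  31.8  35. ] [ 0.5948 -0.0064  0.1   ]
w3 [ 421.4   88.1 1032.5   34.2   38.5] [0.5882 0.0532 0.1   ]
[ 0.6146 -0.1661  0.1515] [0.0161 0.0161]
[ 0.5712 -0.1142  0.2342] [0.0001 0.0001]
[ 0.5671 -0.0771  0.2342] [0.0001 0.0001]
[ 0.563  -0.04    0.2341] [0.0001 0.0001]
```

View pics/w2c.png

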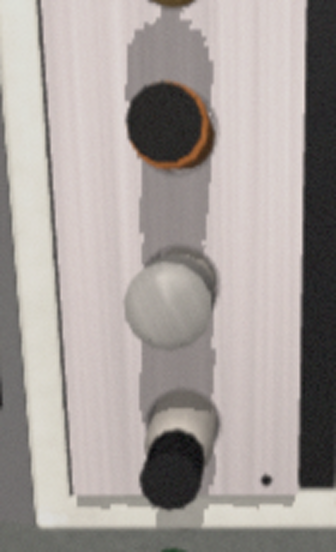

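View pics/w3c.png

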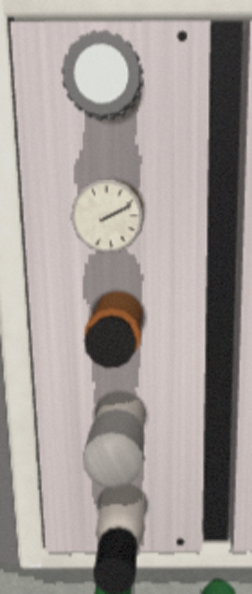

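```bash
python3 - <<'E'
from h import *
a=np.load("w2.npz");b=np.load("w3.npz");t=np.load("top0.npz");s=np.load("scene0.npz")
r=lambda c,p:ray(c["K"],c["T"] if "T" in c else camT(c),*p)
for n,p,q,z in [("narrow",(291.2,259.2),(293.9,357.8),.172),("sleeve",(290.4,186.7),(292.8,295),.164),("stopper",(289.2,111.7),(291.1,230),.155)]:
    P,e=tri([r(a,p),r(b,q)]);print(n,P.round(4),np.round(e,4),plane(a["K"],a["T"],*p,z).round(4),plane(b["K"],b["T"],*q,z).round(4))
for n,p,q in [("well%d"%i,p,q) for i,(p,q) in enumerate([((411.4,235.6),(404.4,319.3)),((415.7,177.3),(408,269.5)),((420.5,112.9),(412.1,214.8)),((426,41.4),(416.5,154.6))])]:
    P,e=tri([r(a,p),r(b,q)]);print(n,P.round(4),np.round(e,4))
P=plane(b["K"],b["T"],286.1,80.6,.158);print("ribbed",P.round(4))
P,e=tri([r(b,(286.1,80.6)),r(t,(151/4.5+270-.4,343/4.4+160-.4)),r(s,(180+503/3.6-.4,165+59/3.6-.4))]);print(P.round(4),np.round(e,4))
togo(.4954,-.1986,.25,.1106)
E
```

```text
narrow [ 0.4962 -0.1995  0.1696] [0.0001 0.0001] [ 0.4962 -0.1986  0.172 ] [ 0.4964 -0.1978  0.172 ]
sleeve [ 0.4896 -0.1392  0.1614] [0. 0.] [ 0.4898 -0.1388  0.164 ] [ 0.4897 -0.138   0.164 ]
stopper [ 0.4828 -0.0808  0.1524] [0.0003 0.0003] [ 0.4833 -0.0809  0.155 ] [ 0.4826 -0.0801  0.155 ]
well0 [ 0.6148 -0.1855  0.0996] [0. 0.]
well1 [ 0.608  -0.1257  0.1   ] [0. 0.]
well2 [ 0.6014 -0.066   0.0999] [0.0001 0.0001]
well3 [ 0.5948 -0.0064  0.1   ] [0. 0.]
ribbed [0.4691 0.0391 0.158 ]
[0.4704 0.0389 0.1571] [0.0014 0.0016 0.0006]
t 3.42 pos [ 0.5079 -0.0711  0.3113] shift [-0.0259  0.1254  0.0614] turn [ 0.0008 -0.     -0.0047] w 1.003 F [-0.3  0.2 -0.4]
```

Call:
{"name": "carry_out", "arguments": {
  "deltas": [
    {"delta_pos": [-0.013,0.042,0],"dr": [0,0,-0.005]},
    {"delta_pos": [-0.013,0.042,0],"dr": [0,0,0]},
    {"delta_pos": [0,0.042,0],"dr": [0,0,0]},
    {"delta_pos": [0,0,0.045],"dr": [0,0,0]},
    {"delta_pos": [0,0,0.045],"dr": [0,0,0]},
    {"delta_pos": [0,0,0.03],"dr": [0,0,0]},
    {"delta_pos": [0,0,0],"dr": [0,0,0]},
    {"delta_pos": [0,0,0],"dr": [0,0,0]}
  ]
}}

```text
time: 4.42
tool_pos: [0.4967, -0.1989, 0.1926]
tcp_rot: [3.136, 0.175, 0.002]
wrist_force: [0.8, -1.0, -0.4]
width: 1.003
```

```bash
python3 -c "
from h import *
togo(.4958,-.199,.134,.1106);snap('w4')"
```

```text
t 4.42 pos [ 0.4967 -0.1989  0.1926] shift [-0.001  -0.0001  0.0586] turn [ 0.001  -0.0014  0.0009] w 1.003 F [ 0.8 -1.  -0.4]
w4 4.425 [ 0.4967 -0.1989  0.1926]
```

View pics/w4.png

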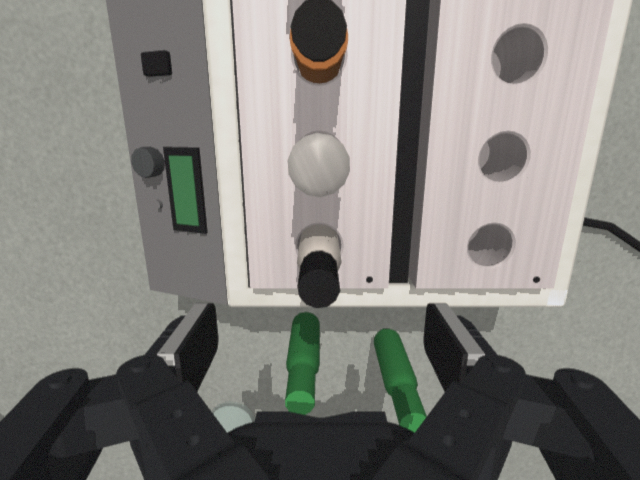

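Choice confirmed in this close view: white body with black cap at (318,285) is tube_narrow. The greens at (303,360) and (400,380) are outside the unit and rejected. I'll descend and grip.

Call:
{"name": "carry_out", "arguments": {
  "deltas": [
    {"delta_pos": [-0.001,0,0.03],"dr": [0,0,0]},
    {"delta_pos": [0,0,0.028],"dr": [0,0,0]},
    {"delta_pos": [0,0,0],"dr": [0,0,0]}
  ]
}}

```text
time: 4.85
tool_pos: [0.4945, -0.1975, 0.1329]
tcp_rot: [-3.136, -0.177, 0.003]
wrist_force: [-0.6, -0.4, 0.2]
width: 1.0
```

Call:
{"name": "carry_out", "arguments": {
  "deltas": [
    {"delta_pos": [0,0,0],"dr": [0,0,0]},
    {"delta_pos": [0,0,0],"dr": [0,0,0]},
    {"delta_pos": [0,0,0],"dr": [0,0,0]},
    {"delta_pos": [0,0,0],"dr": [0,0,0]},
    {"delta_pos": [0,0,0],"dr": [0,0,0]},
    {"delta_pos": [0,0,0],"dr": [0,0,0]}
  ],
  "grip": 0,
  "force": 45
}}

```text
time: 5.6
tool_pos: [0.4957, -0.1981, 0.1343]
tcp_rot: [3.136, 0.177, 0.002]
wrist_force: [-0.5, 0.8, 5.5]
width: 0.231
```

```bash
python3 -c "
from h import *
togo(.4958,-.199,.134,.1106);snap('w5')"
```

```text
t 5.6 pos [ 0.4957 -0.1981  0.1343] shift [-0.      0.0009  0.0003] turn [ 0.0008 -0.0012  0.0024] w 0.231 F [-0.5  0.8  5.5]
w5 5.6 [ 0.4957 -0.1981  0.1343]
```

View pics/w5.png

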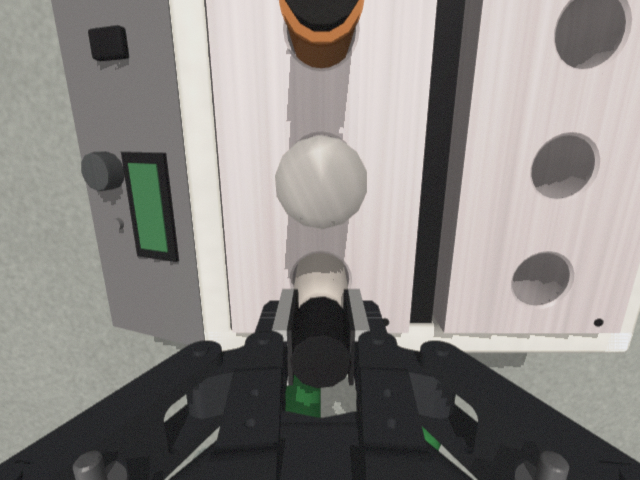

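Call:
{"name": "carry_out", "arguments": {
  "deltas": [
    {"delta_pos": [0,0,-0.01],"dr": [0,0,0]},
    {"delta_pos": [0,0,-0.02],"dr": [0,0,0]},
    {"delta_pos": [0,0,-0.025],"dr": [0,0,0]},
    {"delta_pos": [0,0,-0.025],"dr": [0,0,0]},
    {"delta_pos": [0,0,0],"dr": [0,0,0]}
  ]
}}

```text
time: 6.28
tool_pos: [0.4966, -0.1984, 0.2157]
tcp_rot: [3.134, 0.177, 0.007]
wrist_force: [-0.2, 0.6, -0.5]
width: 0.231
```

```bash
python3 -c "
from h import *
togo(.4958+.1193,-.199+.0132,.214,.1106);snap('w6');snap('s6','scene')
c=cv2.imread('pics/s6.png')[130:330,170:400];cv2.imwrite('pics/s6c.png',cv2.resize(c,None,fx=3,fy=3))"
```

```text
t 6.28 pos [ 0.4966 -0.1984  0.2157] shift [0.1192 0.0009 0.0021] turn [ 0.0023 -0.0041  0.0024] w 0.231 F [-0.2  0.6 -0.5]
w6 6.275 [ 0.4966 -0.1984  0.2157]
s6 6.325 [ 0.4956 -0.1979  0.2139]
```

View pics/s6c.png

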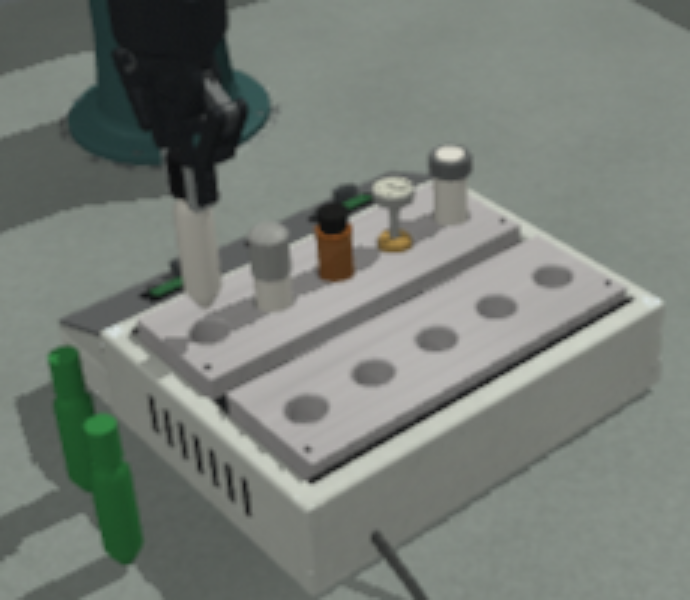

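View pics/w6.png

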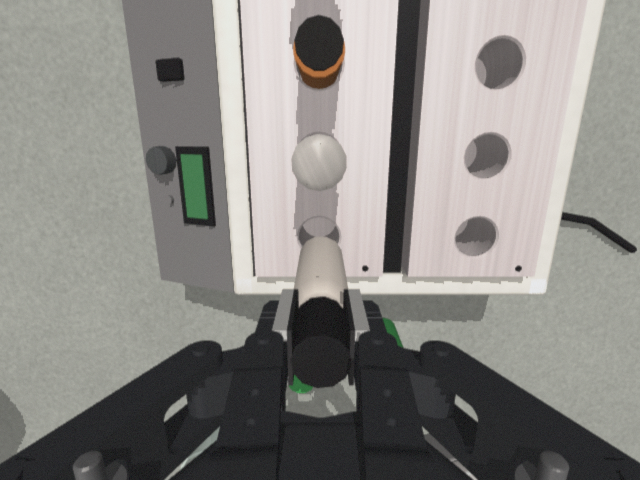

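Held upright with its foot clear of the block, and the near well at (319,235) is empty. Now across.

Call:
{"name": "carry_out", "arguments": {
  "deltas": [
    {"delta_pos": [0.03,0,0],"dr": [0,0,0]},
    {"delta_pos": [0.03,0,0],"dr": [0,0,0]},
    {"delta_pos": [0.03,0,0],"dr": [0,0,0]},
    {"delta_pos": [0.03,0,0],"dr": [0,0,0]},
    {"delta_pos": [0,0,0],"dr": [0,0,0]},
    {"delta_pos": [0,0,0],"dr": [0,0,0]}
  ]
}}

```text
time: 7.12
tool_pos: [0.613, -0.1839, 0.2114]
tcp_rot: [-3.135, -0.178, 0.005]
wrist_force: [-0.8, -0.5, -0.7]
width: 0.233
```

```bash
python3 -c "
from h import *
togo(.615,-.1856,.134,.1106);snap('w7')"
```

```text
t 7.12 pos [ 0.613  -0.1839  0.2114] shift [0.002  0.002  0.0774] turn [-0.0013  0.0034  0.0026] w 0.233 F [-0.8 -0.5 -0.7]
w7 7.125 [ 0.613  -0.1839  0.2114]
```

View pics/w7.png

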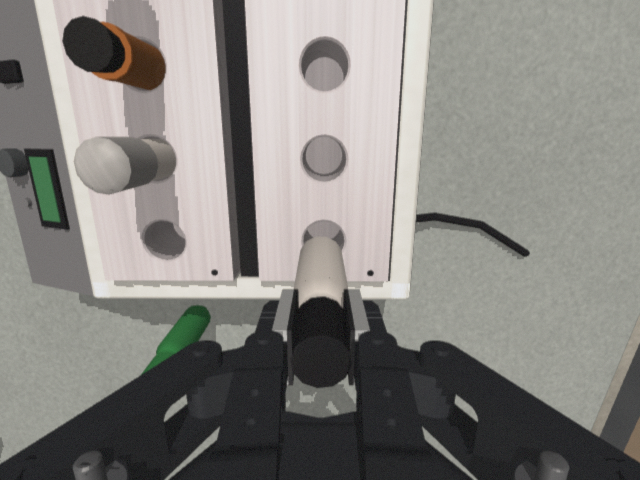

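Call:
{"name": "carry_out", "arguments": {
  "deltas": [
    {"delta_pos": [0.002,0.001,0.015],"dr": [0,0,0]},
    {"delta_pos": [0,0,0.015],"dr": [0,0,0]},
    {"delta_pos": [0,0,0.015],"dr": [0,0,0]},
    {"delta_pos": [0,0,0.015],"dr": [0,0,0]},
    {"delta_pos": [0,0,0.01],"dr": [0,0,0]},
    {"delta_pos": [0,0,0],"dr": [0,0,0]}
  ]
}}

```text
time: 7.92
tool_pos: [0.6157, -0.1847, 0.1418]
tcp_rot: [-3.136, -0.177, 0.003]
wrist_force: [0.2, -0.1, -0.4]
width: 0.232
```

```bash
python3 -c "
from h import *
togo(.615,-.1856,.134,.1106)"
```

```text
t 7.92 pos [ 0.6157 -0.1847  0.1418] shift [-0.0008  0.0009  0.0078] turn [-0.0011  0.0022  0.0024] w 0.232 F [ 0.2 -0.1 -0.4]
```

Now in the well without contact. Lowering the last bit.

Call:
{"name": "carry_out", "arguments": {
  "deltas": [
    {"delta_pos": [0,0,0.004],"dr": [0,0,0]},
    {"delta_pos": [0,0,0.003],"dr": [0,0,0]},
    {"delta_pos": [0,0,0.002],"dr": [0,0,0]},
    {"delta_pos": [0,0,0],"dr": [0,0,0]}
  ]
}}

```text
time: 8.43
tool_pos: [0.6166, -0.185, 0.1344]
tcp_rot: [3.136, 0.177, 0.001]
wrist_force: [0.4, 0.1, -1.3]
width: 0.234
```

Call:
{"name": "carry_out", "arguments": {
  "deltas": [
    {"delta_pos": [0,0,0.001],"dr": [0,0,0]},
    {"delta_pos": [0,0,0],"dr": [0,0,0]},
    {"delta_pos": [0,0,0],"dr": [0,0,0]},
    {"delta_pos": [0,0,0],"dr": [0,0,0]},
    {"delta_pos": [0,0,0],"dr": [0,0,0]}
  ],
  "grip": 1
}}

```text
time: 9.05
tool_pos: [0.6165, -0.185, 0.1333]
tcp_rot: [3.137, 0.177, 0.0]
wrist_force: [-0.3, -0.4, 0.3]
width: 1.003
```

Call:
{"name": "carry_out", "arguments": {
  "deltas": [
    {"delta_pos": [0,0,-0.03],"dr": [0,0,0]},
    {"delta_pos": [0,0,-0.05],"dr": [0,0,0]},
    {"delta_pos": [-0.04,-0.02,0],"dr": [0,0,0]},
    {"delta_pos": [-0.04,-0.02,0],"dr": [0,0,0]},
    {"delta_pos": [-0.04,-0.02,0],"dr": [0,0,0]},
    {"delta_pos": [0,0,0],"dr": [0,0,0]},
    {"delta_pos": [0,0,0],"dr": [0,0,0]}
  ]
}}

```text
time: 9.93
tool_pos: [0.4912, -0.1391, 0.2139]
tcp_rot: [3.136, 0.177, 0.003]
wrist_force: [0.6, 0.4, 0.8]
width: 0.999
```

```bash
python3 -c "
from h import *
togo(.4893,-.1391,.124,.1106);snap('w8');snap('s8','scene')
c=cv2.imread('pics/s8.png')[130:330,170:400];cv2.imwrite('pics/s8c.png',cv2.resize(c,None,fx=3,fy=3))"
```

```text
t 9.93 pos [ 0.4912 -0.1391  0.2139] shift [-0.0021 -0.0003  0.0899] turn [ 0.0009 -0.0018  0.0024] w 0.999 F [0.6 0.4 0.8]
w8 9.925 [ 0.4912 -0.1391  0.2139]
s8 9.975 [ 0.4916 -0.1393  0.2139]
```

View pics/s8c.png

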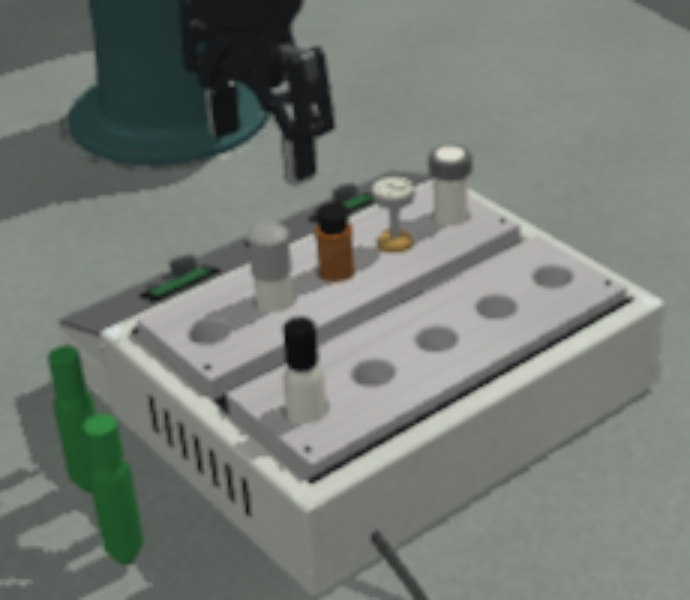

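View pics/w8.png

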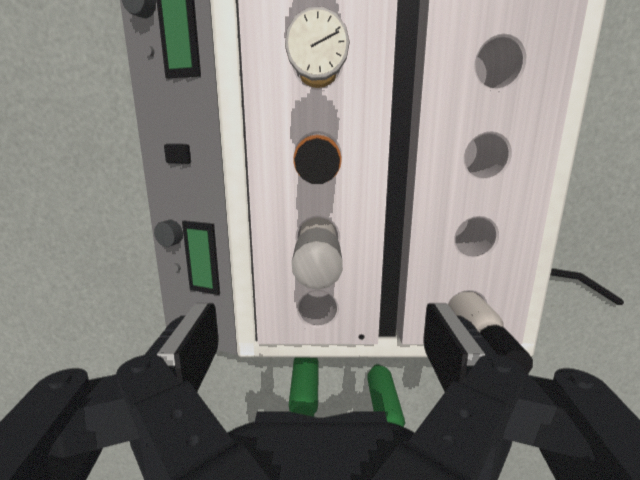

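Narrow stands upright in the far well, at a height consistent with seated. Sleeve next.

Call:
{"name": "carry_out", "arguments": {
  "deltas": [
    {"delta_pos": [-0.002,0,0.04],"dr": [0,0,0]},
    {"delta_pos": [0,0,0.035],"dr": [0,0,0]},
    {"delta_pos": [0,0,0.015],"dr": [0,0,0]},
    {"delta_pos": [0,0,0],"dr": [0,0,0]},
    {"delta_pos": [0,0,0],"dr": [0,0,0]}
  ]
}}

```text
time: 10.65
tool_pos: [0.4899, -0.1396, 0.1247]
tcp_rot: [3.136, 0.177, 0.003]
wrist_force: [0.3, 0.3, 0.0]
width: 1.007
```

Call:
{"name": "carry_out", "arguments": {
  "deltas": [
    {"delta_pos": [0,0,0],"dr": [0,0,0]},
    {"delta_pos": [0,0,0],"dr": [0,0,0]},
    {"delta_pos": [0,0,0],"dr": [0,0,0]},
    {"delta_pos": [0,0,0],"dr": [0,0,0]},
    {"delta_pos": [0,0,0],"dr": [0,0,0]},
    {"delta_pos": [0,0,0],"dr": [0,0,0]}
  ],
  "grip": 0,
  "force": 45
}}

```text
time: 11.4
tool_pos: [0.4888, -0.1392, 0.1239]
tcp_rot: [3.136, 0.177, 0.001]
wrist_force: [-0.5, 0.1, 4.9]
width: 0.349
```

Call:
{"name": "carry_out", "arguments": {
  "deltas": [
    {"delta_pos": [0,0,-0.01],"dr": [0,0,0]},
    {"delta_pos": [0,0,-0.02],"dr": [0,0,0]},
    {"delta_pos": [0,0,-0.025],"dr": [0,0,0]},
    {"delta_pos": [0,0,-0.025],"dr": [0,0,0]},
    {"delta_pos": [0,0,0],"dr": [0,0,0]}
  ]
}}

```text
time: 12.02
tool_pos: [0.49, -0.1396, 0.2056]
tcp_rot: [3.135, 0.177, 0.007]
wrist_force: [1.0, -0.3, -0.7]
width: 0.349
```

```bash
python3 -c "
from h import *
togo(.6083,-.1257,.204,.1106);snap('w9')"
```

```text
t 12.03 pos [ 0.49   -0.1396  0.2056] shift [ 0.1191 -0.0005  0.0021] turn [ 0.0019 -0.0043  0.0024] w 0.349 F [ 1.  -0.3 -0.7]
w9 12.025 [ 0.49   -0.1396  0.2056]
```

View pics/w9.png

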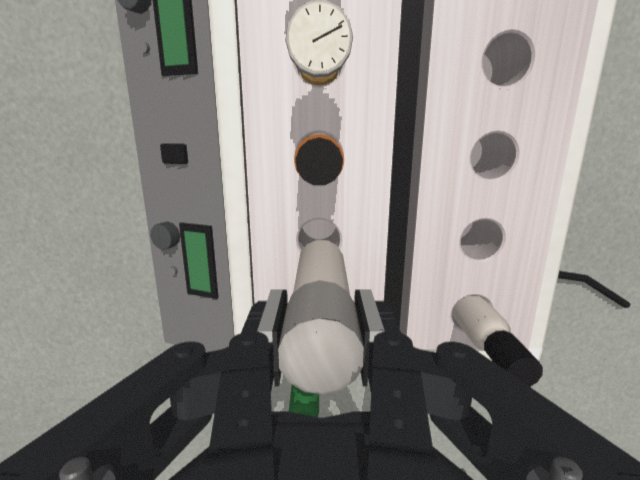

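Sleeve tube is held upright with its foot clear; its well at (319,235) is empty. Across, then lower.

Call:
{"name": "carry_out", "arguments": {
  "deltas": [
    {"delta_pos": [0.03,0,0],"dr": [0,0,0]},
    {"delta_pos": [0.03,0,0],"dr": [0,0,0]},
    {"delta_pos": [0.03,0,0],"dr": [0,0,0]},
    {"delta_pos": [0.03,0,0],"dr": [0,0,0]},
    {"delta_pos": [0,0,0],"dr": [0,0,0]},
    {"delta_pos": [0,0,0],"dr": [0,0,0]}
  ]
}}

```text
time: 12.82
tool_pos: [0.6063, -0.1253, 0.2014]
tcp_rot: [-3.136, -0.178, 0.006]
wrist_force: [0.1, 0.2, -0.7]
width: 0.348
```

```bash
python3 -c "
from h import *
togo(.6083,-.1257,.124,.1106);snap('w10')"
```

```text
t 12.82 pos [ 0.6063 -0.1253  0.2014] shift [0.0022 0.0007 0.0774] turn [-0.0011  0.0035  0.0025] w 0.348 F [ 0.1  0.2 -0.7]
w10 12.825 [ 0.6063 -0.1253  0.2014]
```

View pics/w10.png

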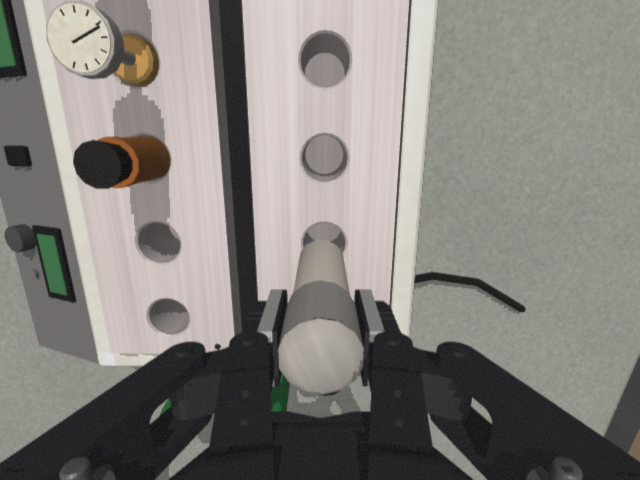

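Call:
{"name": "carry_out", "arguments": {
  "deltas": [
    {"delta_pos": [0.001,0,0.015],"dr": [0,0,0]},
    {"delta_pos": [0,0,0.015],"dr": [0,0,0]},
    {"delta_pos": [0,0,0.015],"dr": [0,0,0]},
    {"delta_pos": [0,0,0.015],"dr": [0,0,0]},
    {"delta_pos": [0,0,0.01],"dr": [0,0,0]},
    {"delta_pos": [0,0,0.004],"dr": [0,0,0]},
    {"delta_pos": [0,0,0.003],"dr": [0,0,0]},
    {"delta_pos": [0,0,0.002],"dr": [0,0,0]},
    {"delta_pos": [0,0,0],"dr": [0,0,0]}
  ]
}}

```text
time: 14.0
tool_pos: [0.6089, -0.1255, 0.1246]
tcp_rot: [3.136, 0.177, 0.001]
wrist_force: [1.0, 0.5, -0.5]
width: 0.344
```

Call:
{"name": "carry_out", "arguments": {
  "deltas": [
    {"delta_pos": [0,0,0.001],"dr": [0,0,0]},
    {"delta_pos": [0,0,0],"dr": [0,0,0]},
    {"delta_pos": [0,0,0],"dr": [0,0,0]},
    {"delta_pos": [0,0,0],"dr": [0,0,0]},
    {"delta_pos": [0,0,0],"dr": [0,0,0]}
  ],
  "grip": 1
}}

```text
time: 14.62
tool_pos: [0.6087, -0.1255, 0.1233]
tcp_rot: [3.137, 0.177, -0.0]
wrist_force: [0.0, 0.1, 0.3]
width: 1.0
```

Call:
{"name": "carry_out", "arguments": {
  "deltas": [
    {"delta_pos": [0,0,-0.04],"dr": [0,0,0]},
    {"delta_pos": [0,0,-0.05],"dr": [0,0,0]},
    {"delta_pos": [-0.04,-0.02,0],"dr": [0,0,0]},
    {"delta_pos": [-0.04,-0.02,0],"dr": [0,0,0]},
    {"delta_pos": [-0.04,-0.02,0],"dr": [0,0,0]},
    {"delta_pos": [0,0,0],"dr": [0,0,0]},
    {"delta_pos": [0,0,0],"dr": [0,0,0]}
  ]
}}

```text
time: 15.5
tool_pos: [0.4835, -0.0795, 0.2139]
tcp_rot: [3.136, 0.178, 0.003]
wrist_force: [0.1, 0.4, -0.1]
width: 1.003
```

```bash
python3 -c "
from h import *
togo(.4825,-.0798,.110,.1106);snap('w11');snap('s11','scene')
c=cv2.imread('pics/s11.png')[130:330,170:400];cv2.imwrite('pics/s11c.png',cv2.resize(c,None,fx=3,fy=3))"
```

```text
t 15.5 pos [ 0.4835 -0.0795  0.2139] shift [-1.200e-03  1.000e-04  1.039e-01] turn [ 0.0007 -0.0018  0.0026] w 1.003 F [ 0.1  0.4 -0.1]
w11 15.5 [ 0.4835 -0.0795  0.2139]
s11 15.55 [ 0.4839 -0.0797  0.2139]
```

View pics/s11c.png

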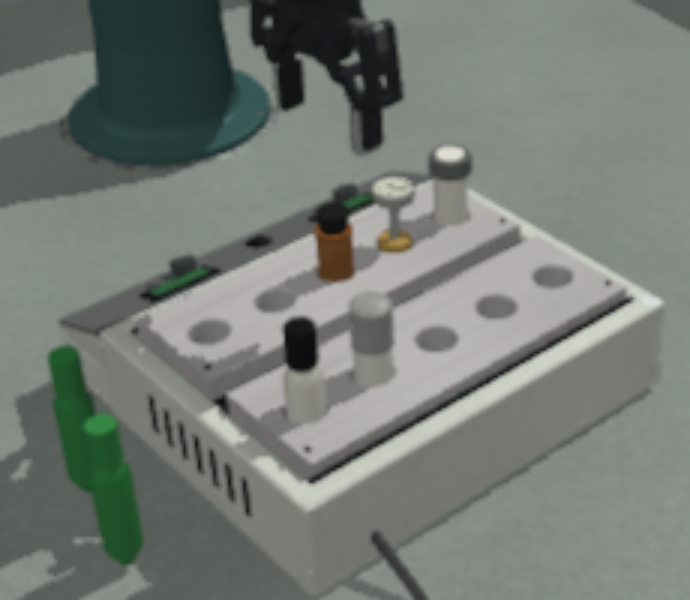

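View pics/w11.png

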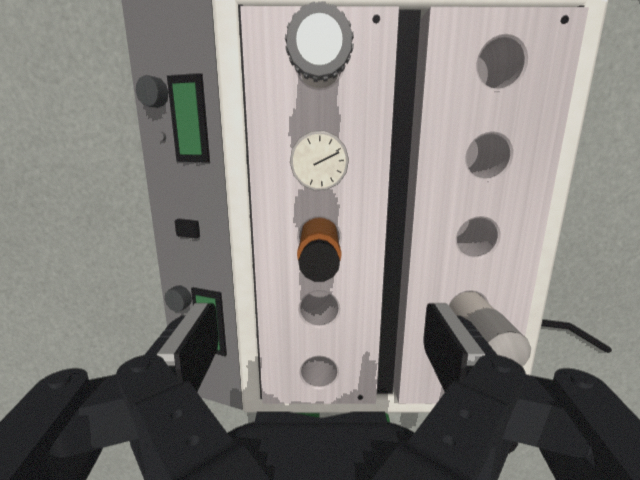

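Sleeve is seated upright in the second far well. Stopper next: amber tube at (319,250) with its black stopper. Grip on the glass.

Call:
{"name": "carry_out", "arguments": {
  "deltas": [
    {"delta_pos": [-0.001,0,0.04],"dr": [0,0,0]},
    {"delta_pos": [0,0,0.04],"dr": [0,0,0]},
    {"delta_pos": [0,0,0.023],"dr": [0,0,0]},
    {"delta_pos": [0,0,0],"dr": [0,0,0]},
    {"delta_pos": [0,0,0],"dr": [0,0,0]}
  ]
}}

```text
time: 16.23
tool_pos: [0.4831, -0.0799, 0.1112]
tcp_rot: [3.136, 0.177, 0.002]
wrist_force: [0.6, 0.3, 0.6]
width: 0.999
```

Call:
{"name": "carry_out", "arguments": {
  "deltas": [
    {"delta_pos": [0,0,0],"dr": [0,0,0]},
    {"delta_pos": [0,0,0],"dr": [0,0,0]},
    {"delta_pos": [0,0,0],"dr": [0,0,0]},
    {"delta_pos": [0,0,0],"dr": [0,0,0]},
    {"delta_pos": [0,0,0],"dr": [0,0,0]},
    {"delta_pos": [0,0,0],"dr": [0,0,0]}
  ],
  "grip": 0,
  "force": 45
}}

```text
time: 16.98
tool_pos: [0.4822, -0.0796, 0.111]
tcp_rot: [3.136, 0.177, 0.002]
wrist_force: [-1.2, -0.2, 6.6]
width: 0.308
```

Call:
{"name": "carry_out", "arguments": {
  "deltas": [
    {"delta_pos": [0,0,-0.01],"dr": [0,0,0]},
    {"delta_pos": [0,0,-0.02],"dr": [0,0,0]},
    {"delta_pos": [0,0,-0.025],"dr": [0,0,0]},
    {"delta_pos": [0,0,-0.025],"dr": [0,0,0]},
    {"delta_pos": [0,0,0],"dr": [0,0,0]}
  ]
}}

```text
time: 17.6
tool_pos: [0.4833, -0.0798, 0.1925]
tcp_rot: [3.135, 0.177, 0.007]
wrist_force: [-0.0, -0.3, -0.2]
width: 0.309
```

```bash
python3 -c "
from h import *
togo(.6016,-.066,.191,.1106);snap('w12')"
```

```text
t 17.6 pos [ 0.4833 -0.0798  0.1925] shift [ 0.1191 -0.0004  0.002 ] turn [ 0.0015 -0.0044  0.0024] w 0.309 F [-0.  -0.3 -0.2]
w12 17.6 [ 0.4833 -0.0798  0.1925]
```

View pics/w12.png

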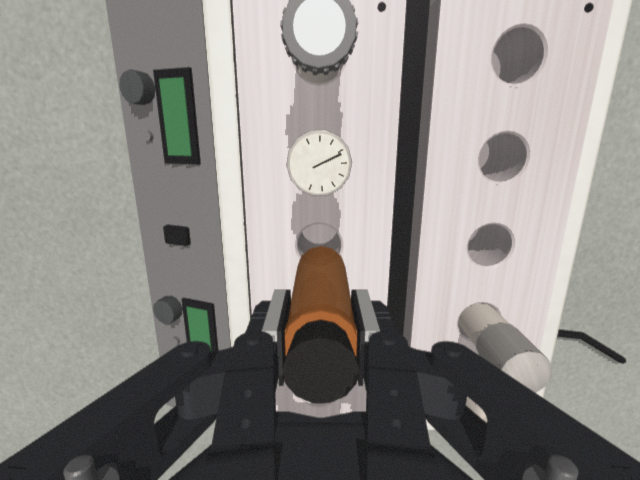

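Stopper tube is held upright and clear of its well at (319,237). The thermometer is untouched.

Call:
{"name": "carry_out", "arguments": {
  "deltas": [
    {"delta_pos": [0.03,0,0],"dr": [0,0,0]},
    {"delta_pos": [0.03,0,0],"dr": [0,0,0]},
    {"delta_pos": [0.03,0,0],"dr": [0,0,0]},
    {"delta_pos": [0.03,0,0],"dr": [0,0,0]},
    {"delta_pos": [0,0,0],"dr": [0,0,0]},
    {"delta_pos": [0,0,0],"dr": [0,0,0]}
  ]
}}

```text
time: 18.4
tool_pos: [0.5994, -0.0658, 0.1884]
tcp_rot: [-3.136, -0.178, 0.006]
wrist_force: [-0.1, 0.3, -0.5]
width: 0.311
```

```bash
python3 -c "
from h import *
togo(.6016,-.066,.111,.1106);snap('w13')"
```

```text
t 18.4 pos [ 0.5994 -0.0658  0.1884] shift [0.0024 0.0005 0.0774] turn [-0.0008  0.0036  0.0025] w 0.311 F [-0.1  0.3 -0.5]
w13 18.4 [ 0.5994 -0.0658  0.1884]
```

View pics/w13.png

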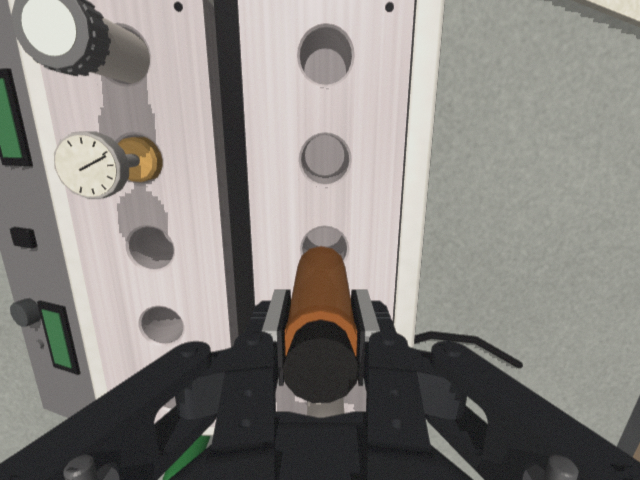

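Its target well shows just ahead of the foot at (324,240), and the offsets match the earlier placements. Lowering.

Call:
{"name": "carry_out", "arguments": {
  "deltas": [
    {"delta_pos": [0.001,0,0.015],"dr": [0,0,0]},
    {"delta_pos": [0,0,0.015],"dr": [0,0,0]},
    {"delta_pos": [0,0,0.015],"dr": [0,0,0]},
    {"delta_pos": [0,0,0.015],"dr": [0,0,0]},
    {"delta_pos": [0,0,0.01],"dr": [0,0,0]},
    {"delta_pos": [0,0,0.004],"dr": [0,0,0]},
    {"delta_pos": [0,0,0.003],"dr": [0,0,0]},
    {"delta_pos": [0,0,0.002],"dr": [0,0,0]},
    {"delta_pos": [0,0,0],"dr": [0,0,0]}
  ]
}}

```text
time: 19.58
tool_pos: [0.6022, -0.0659, 0.1116]
tcp_rot: [3.136, 0.177, 0.001]
wrist_force: [0.3, 0.6, -0.2]
width: 0.311
```

Call:
{"name": "carry_out", "arguments": {
  "deltas": [
    {"delta_pos": [0,0,0.001],"dr": [0,0,0]},
    {"delta_pos": [0,0,0],"dr": [0,0,0]},
    {"delta_pos": [0,0,0],"dr": [0,0,0]},
    {"delta_pos": [0,0,0],"dr": [0,0,0]},
    {"delta_pos": [0,0,0],"dr": [0,0,0]}
  ],
  "grip": 1
}}

```text
time: 20.2
tool_pos: [0.602, -0.0658, 0.1103]
tcp_rot: [-3.137, -0.177, -0.0]
wrist_force: [0.3, -0.3, 1.1]
width: 1.0
```

Call:
{"name": "carry_out", "arguments": {
  "deltas": [
    {"delta_pos": [0,0,-0.05],"dr": [0,0,0]},
    {"delta_pos": [0,0,-0.05],"dr": [0,0,0]},
    {"delta_pos": [-0.04,-0.04,0],"dr": [0,0,0]},
    {"delta_pos": [-0.04,-0.04,0],"dr": [0,0,0]},
    {"delta_pos": [-0.04,-0.04,0],"dr": [0,0,0]},
    {"delta_pos": [0,0,0],"dr": [0,0,0]},
    {"delta_pos": [0,0,0],"dr": [0,0,0]}
  ]
}}

```text
time: 21.08
tool_pos: [0.4697, 0.0398, 0.2108]
tcp_rot: [3.136, 0.179, 0.003]
wrist_force: [-0.0, -0.3, -0.1]
width: 1.002
```

```bash
python3 -c "
from h import *
togo(.4694,.0394,.127,.1106);snap('w14');snap('s14','scene')
c=cv2.imread('pics/s14.png')[130:330,170:400];cv2.imwrite('pics/s14c.png',cv2.resize(c,None,fx=3,fy=3))"
```

```text
t 21.07 pos [0.4697 0.0398 0.2108] shift [-0.0005  0.0003  0.0838] turn [ 0.0005 -0.0016  0.0032] w 1.002 F [-0.  -0.3 -0.1]
w14 21.075 [0.4697 0.0398 0.2108]
s14 21.125 [0.4702 0.0395 0.2108]
```

View pics/s14c.png

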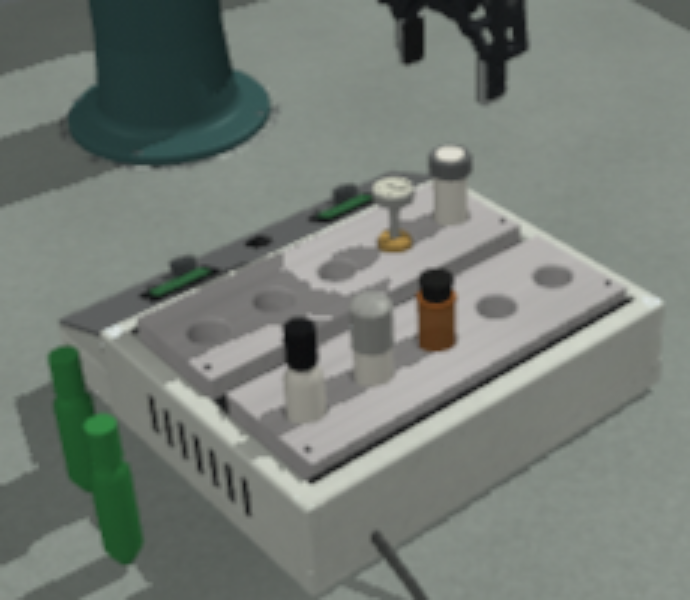

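View pics/w14.png

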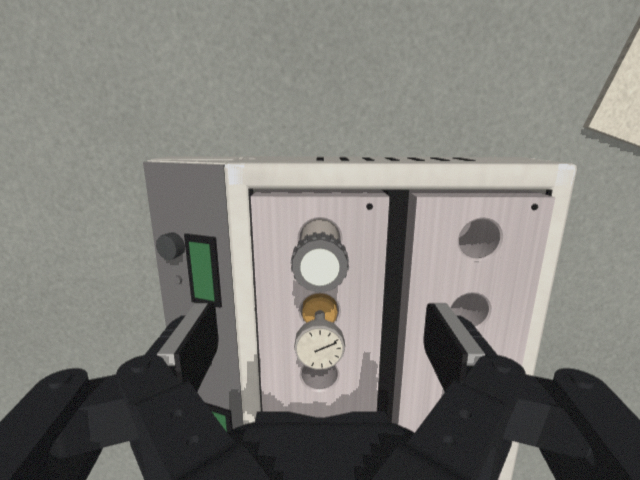

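Stopper is seated. Last is ribbed, cap at (320,265), with the dial at (319,347) left alone.

Call:
{"name": "carry_out", "arguments": {
  "deltas": [
    {"delta_pos": [-0.001,0,0.04],"dr": [0,0,0]},
    {"delta_pos": [0,0,0.03],"dr": [0,0,0]},
    {"delta_pos": [0,0,0.014],"dr": [0,0,0]},
    {"delta_pos": [0,0,0],"dr": [0,0,0]},
    {"delta_pos": [0,0,0],"dr": [0,0,0]}
  ]
}}

```text
time: 21.8
tool_pos: [0.4696, 0.0396, 0.1275]
tcp_rot: [3.137, 0.177, 0.003]
wrist_force: [0.1, -0.2, 0.7]
width: 1.001
```

Call:
{"name": "carry_out", "arguments": {
  "deltas": [
    {"delta_pos": [0,0,0],"dr": [0,0,0]},
    {"delta_pos": [0,0,0],"dr": [0,0,0]},
    {"delta_pos": [0,0,0],"dr": [0,0,0]},
    {"delta_pos": [0,0,0],"dr": [0,0,0]},
    {"delta_pos": [0,0,0],"dr": [0,0,0]},
    {"delta_pos": [0,0,0],"dr": [0,0,0]}
  ],
  "grip": 0,
  "force": 45
}}

```text
time: 22.55
tool_pos: [0.4686, 0.0398, 0.1269]
tcp_rot: [3.137, 0.177, 0.001]
wrist_force: [0.4, 0.6, 5.2]
width: 0.37
```

Call:
{"name": "carry_out", "arguments": {
  "deltas": [
    {"delta_pos": [0,0,-0.01],"dr": [0,0,0]},
    {"delta_pos": [0,0,-0.02],"dr": [0,0,0]},
    {"delta_pos": [0,0,-0.025],"dr": [0,0,0]},
    {"delta_pos": [0,0,-0.025],"dr": [0,0,0]},
    {"delta_pos": [0,0,0],"dr": [0,0,0]}
  ]
}}

```text
time: 23.18
tool_pos: [0.4698, 0.0398, 0.2085]
tcp_rot: [3.136, 0.177, 0.007]
wrist_force: [0.1, 0.2, -0.9]
width: 0.366
```

```bash
python3 -c "
from h import *
togo(.5884,.0531,.207,.1106);snap('w15')"
```

```text
t 23.18 pos [0.4698 0.0398 0.2085] shift [0.1193 0.0002 0.002 ] turn [ 0.0003 -0.0046  0.0024] w 0.366 F [ 0.1  0.2 -0.9]
w15 23.175 [0.4698 0.0398 0.2085]
```

View pics/w15.png

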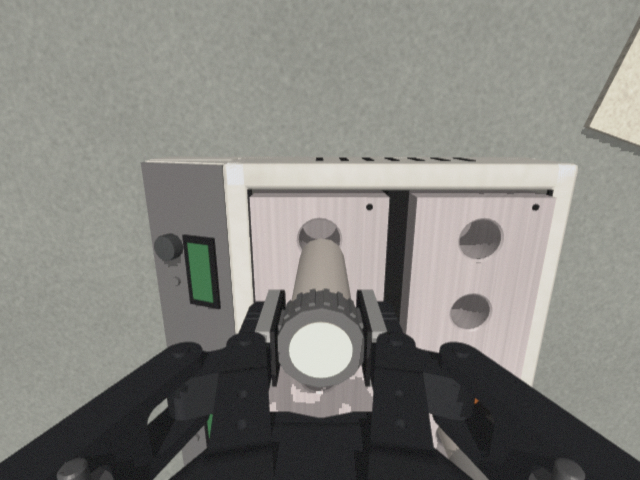

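Ribbed is held upright, and its well at (320,235) is empty. Across.

Call:
{"name": "carry_out", "arguments": {
  "deltas": [
    {"delta_pos": [0.03,0,0],"dr": [0,0,0]},
    {"delta_pos": [0.03,0,0],"dr": [0,0,0]},
    {"delta_pos": [0.03,0,0],"dr": [0,0,0]},
    {"delta_pos": [0.03,0,0],"dr": [0,0,0]},
    {"delta_pos": [0,0,0],"dr": [0,0,0]},
    {"delta_pos": [0,0,0],"dr": [0,0,0]}
  ]
}}

```text
time: 23.98
tool_pos: [0.586, 0.0532, 0.2044]
tcp_rot: [-3.137, -0.177, 0.006]
wrist_force: [-0.6, -0.4, -0.7]
width: 0.366
```

```bash
python3 -c "
from h import *
togo(.5884,.0531,.127,.1106);snap('w16')"
```

```text
t 23.98 pos [0.586  0.0532 0.2044] shift [0.0027 0.0004 0.0774] turn [-0.0002  0.0036  0.0024] w 0.366 F [-0.6 -0.4 -0.7]
w16 23.975 [0.586  0.0532 0.2044]
```

View pics/w16.png

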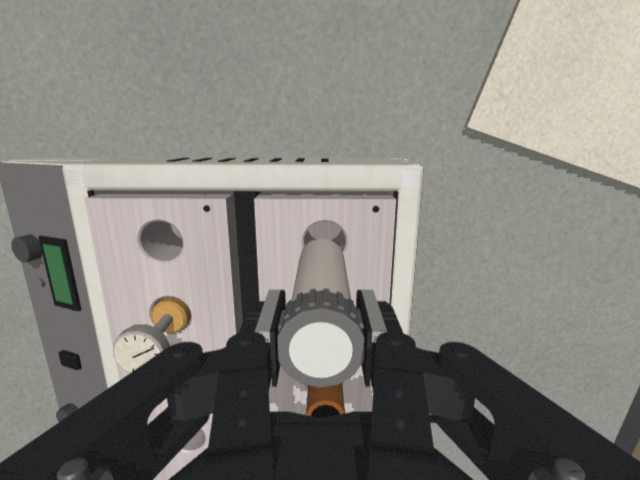

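Target end well at (325,237), directly ahead of the foot. Lowering, releasing, then backing up to inspect.

Call:
{"name": "carry_out", "arguments": {
  "deltas": [
    {"delta_pos": [0.001,0,0.015],"dr": [0,0,0]},
    {"delta_pos": [0,0,0.015],"dr": [0,0,0]},
    {"delta_pos": [0,0,0.015],"dr": [0,0,0]},
    {"delta_pos": [0,0,0.015],"dr": [0,0,0]},
    {"delta_pos": [0,0,0.01],"dr": [0,0,0]},
    {"delta_pos": [0,0,0.004],"dr": [0,0,0]},
    {"delta_pos": [0,0,0.003],"dr": [0,0,0]},
    {"delta_pos": [0,0,0.002],"dr": [0,0,0]},
    {"delta_pos": [0,0,0],"dr": [0,0,0]}
  ]
}}

```text
time: 25.15
tool_pos: [0.5886, 0.0534, 0.1275]
tcp_rot: [3.137, 0.177, 0.001]
wrist_force: [-0.5, -0.4, -0.5]
width: 0.368
```

Call:
{"name": "carry_out", "arguments": {
  "deltas": [
    {"delta_pos": [0,0,0.001],"dr": [0,0,0]},
    {"delta_pos": [0,0,0],"dr": [0,0,0]},
    {"delta_pos": [0,0,0],"dr": [0,0,0]},
    {"delta_pos": [0,0,0],"dr": [0,0,0]},
    {"delta_pos": [0,0,0],"dr": [0,0,0]}
  ],
  "grip": 1
}}

```text
time: 25.78
tool_pos: [0.5884, 0.0534, 0.1263]
tcp_rot: [3.137, 0.177, 0.0]
wrist_force: [0.7, 1.1, 0.3]
width: 1.0
```

Call:
{"name": "carry_out", "arguments": {
  "deltas": [
    {"delta_pos": [0,0,-0.05],"dr": [0,0,0]},
    {"delta_pos": [0,0,-0.06],"dr": [0,0,0]},
    {"delta_pos": [0,0,-0.06],"dr": [0,0,0]},
    {"delta_pos": [-0.03,0.06,0],"dr": [0,0,0]},
    {"delta_pos": [-0.03,0.06,0],"dr": [0,0,0]},
    {"delta_pos": [-0.03,0.06,0],"dr": [0,0,0]},
    {"delta_pos": [0,0,0],"dr": [0,0,0]},
    {"delta_pos": [0,0,0],"dr": [0,0,0]}
  ]
}}

```text
time: 26.78
tool_pos: [0.5241, -0.1227, 0.2964]
tcp_rot: [-3.136, -0.175, -0.001]
wrist_force: [0.6, -0.2, -0.6]
width: 1.001
```

```bash
python3 -c "
from h import *
snap('w17');snap('s17','scene')
c=cv2.imread('pics/s17.png')[130:330,170:400];cv2.imwrite('pics/s17c.png',cv2.resize(c,None,fx=3,fy=3))"
```

```text
w17 26.775 [ 0.5241 -0.1227  0.2964]
s17 26.825 [ 0.5243 -0.122   0.2963]
```

View pics/s17c.png

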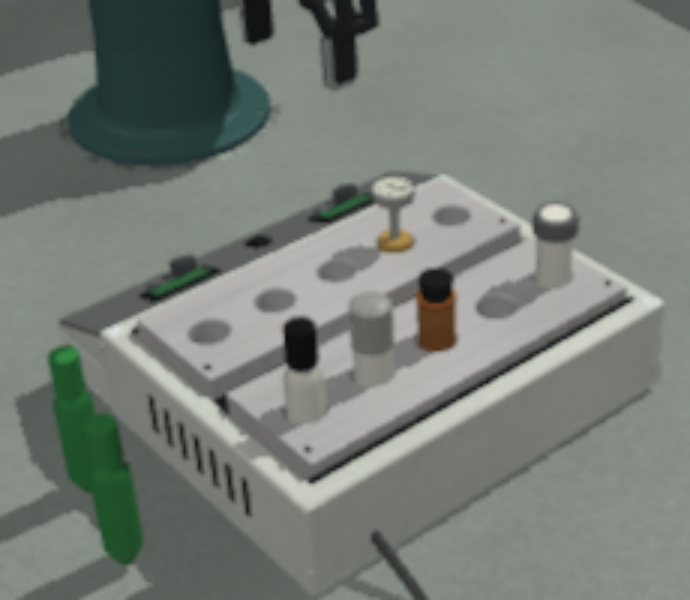

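View pics/w17.png

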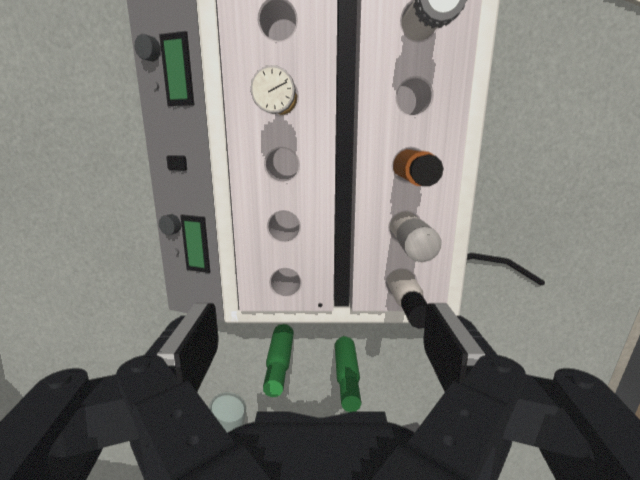

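All four stand across from their starting wells and the well opposite the dial is empty. One more view to measure the top heights.

Call:
{"name": "carry_out", "arguments": {
  "deltas": [
    {"delta_pos": [0.02,-0.04,0],"dr": [0,0,0]},
    {"delta_pos": [0.02,-0.04,0],"dr": [0,0,0]},
    {"delta_pos": [0,0,0],"dr": [0,0,0]},
    {"delta_pos": [0,0,0],"dr": [0,0,0]},
    {"delta_pos": [0,0,0],"dr": [0,0,0]}
  ]
}}

```text
time: 27.5
tool_pos: [0.5546, -0.0389, 0.2962]
tcp_rot: [3.136, 0.178, -0.001]
wrist_force: [0.3, 0.9, -0.2]
width: 1.001
```

```bash
python3 -c "
from h import *
snap('w18');snap('t18','top')
a=cv2.imread('pics/w17.png')[0:340,360:480];b=cv2.imread('pics/w18.png')[20:360,240:480]
cv2.imwrite('pics/w18c.png',cv2.resize(np.hstack([a,b]),None,fx=1.75,fy=1.75,interpolation=2))"
```

```text
w18 27.5 [ 0.5546 -0.0389  0.2962]
t18 27.55 [ 0.5545 -0.0391  0.2962]
```

View pics/w18c.png

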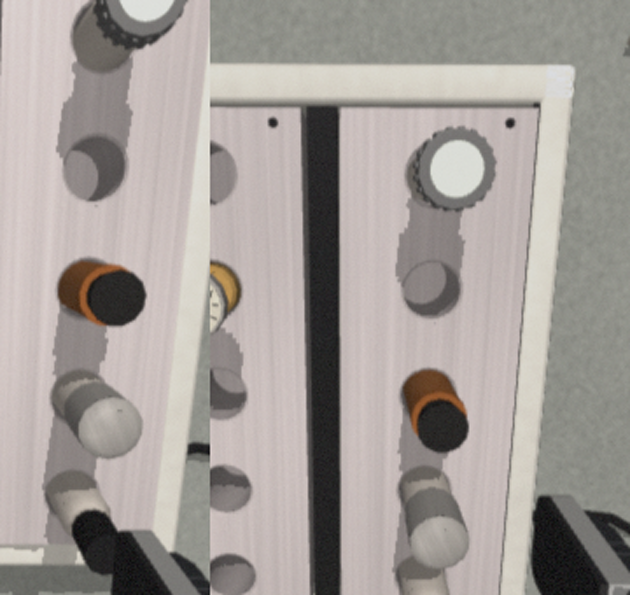

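View pics/t18.png

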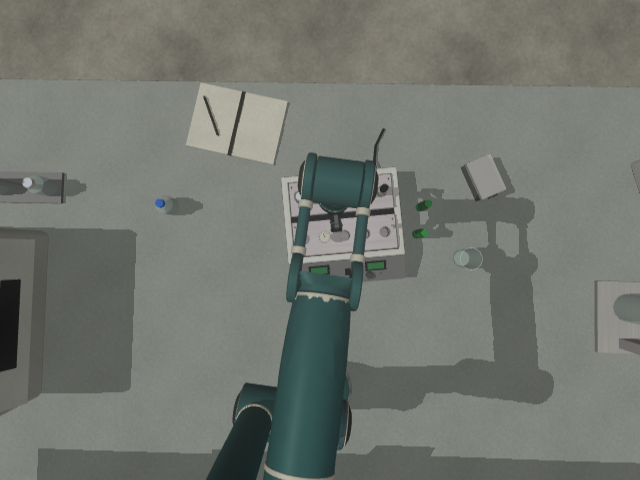

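```bash
python3 - <<'E'
from h import *
a=np.load("w17.npz");b=np.load("w18.npz");s=np.load("s17.npz")
r=lambda c,p:ray(c["K"],c["T"],*p)
far=np.array([.6014,-.066]);ax=np.array([.9939,.1104])
for n,L in {"stopper":[r(a,(426.9,169.7)),r(b,(372.6,262.9))],"sleeve":[r(a,(422.9,243.4)),r(b,(370.3,329.1))],
 "ribbed":[r(b,(381.1,116)),r(s,(354.7,201))],"narrow":[r(a,(416,314)),r(s,(269.4,238))]}.items():
    P,e=tri(L);print(n,P.round(4),"off row",((P[:2]-far)@ax).round(4),np.round(e,4))
E
```

```text
stopper [ 0.6032 -0.0664  0.152 ] off row 0.0017 [0.0003 0.0003]
sleeve [ 0.6088 -0.1248  0.1622] off row 0.0008 [0.0002 0.0002]
ribbed [0.59   0.0529 0.1558] off row 0.0018 [0. 0.]
narrow [ 0.6137 -0.1849  0.1689] off row -0.0009 [0.0011 0.0011]
```

Top heights match the starting ones within about 1.5 mm, and every tube is within 2 mm of the row line. The top view shows the bottle (165,205), beaker (467,258) and tip box (485,177) where they were. Handing in.

```bash
python3 -c "
from h import *
print(bot.finish_job())"
```

```text
the job is handed in; nothing more can be done
None
```

I moved the four tubes (narrow, sleeve, stopper, ribbed) one at a time from the near block into the wells straight across in the far block. Each was lowered to its pick-up height and let go, and I handed the job in at about 27.6 s; it reported no verdict.

**Tubes:** two-view checks at the end put all four tops within about 1.5 mm of their starting heights, so they are fully home. They are within 2 mm of the row line and look upright.

**Left alone:** the thermometer looks untouched in its well and the well across from it is empty. In the top view the bottle, beaker and tip box are where they started. The green look-alikes were not touched.

**Failed or disagreed:**
- My first two move calls were refused because a field was missing; nothing moved.
- One early height calculation for the wells came out wrong because I paired the wrong wells; redone, it gave a well-mouth height of 0.100 m.
- The scene camera placed the wells 3 to 4 mm off the wrist camera in x, and the top camera about 2 mm, so I relied on the wrist camera.
- The narrow tube's final height is the weakest check, because its top was partly hidden by a finger in one view.

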